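# Third hand: press a corbel to its moulding

## Task

Pick the pale wooden corbel out of the parts tray, set it upright on the bed of the assembly jig with its wide flat face flush against the black moulding, centred between the two white marks, and press it straight back until the red pointer stands steady in the green band, never reaching the red. You are the third hand for the restorer who will screw it on, so finish while still gripping and pressing it like that: do not let go or back off. Leave the other parts and tools where they are.

Things in the scene. Friction and masses are not known exactly. Their poses are not given: they have to be found in the camera images.
- corbel: pale bare-wood corbel, T-shaped from above, standing upright in a tray compartment, about 90 g. Web 44 long (x) x 28 wide (y) x 58 high, plus a low rounded cap to 65, to be gripped across its 28 mm; on its +x end a wide flange 12 thick (x) x 60 wide (y) x 66 high. Origin: underside, below the middle of the web; x points from web to flange, z up.
- corbel_face (a point): centre of the flange's flat outer face, the face to be pressed: 34 mm along +x and 33 mm up from the corbel's origin
- tray: blue parts tray, fixed, 195 (x) x 215 (y) x 24 high, floor and walls 5 thick, one cross wall each way: four compartments of 90 x 100 centred at (+-47.5, +-52.5) mm. Each holds one part, which one is where varies. Origin: centre of its underside.
- jig: fixed assembly jig. Plywood bed, top 12 mm above the origin, reaching 120 mm to -x and 105 mm to each side. Across it stands a black moulding on a sprung carriage, 180 long (y), 16 thick, 70 high, its flat front looking to -x, towards the robot. Other pieces are under 75 high. Origin: on the table, under the middle of the moulding's front when nothing presses it; x is the direction to press, z up.
- fence_mark (a point): moves with the moulding: foot of its front face at bed height, midway between the two white marks on its top edge, which stand 68 mm apart (white lines run on from them along the bed). x is the direction to press (into the moulding), y along the moulding, z up.
- carriage (a joint): how far the moulding on its sprung carriage is pushed back, in m: 0 free, 0.036 hard stop; a spring of 400 N/m (0.4 N per mm) pushes back. It carries a red pointer at its -y end over a fixed scale on the jig: from 10 to 24 mm (4 to 9.6 N) the scale is green, from 28 mm on red, else white.
- bun_foot: dark turned wooden foot, 46 dia x 46 high, in the tray; not needed. Origin: centre of its underside
- ferrule: brass ring, 42 dia x 26 high, in the tray; not needed. Origin: centre of its underside
- spacer: dark wooden spacer, 50 x 30 x 20 high, in the tray; not needed. Origin: centre of its underside
- tin: closed paint tin, 84 dia x 110 high, a bystander. Origin: centre of its underside
- jar: amber jar with black cap, 60 dia x 80 high, a bystander. Origin: centre of its underside
- brush: green-handled brush lying on the table to the right of the jig, a bystander, lying along its x
- screwdriver: screwdriver lying on the table to the right, a bystander, lying along its x
- sanding_block: cork sanding block, 70 x 45 x 28 high, a bystander. Origin: centre of its underside
Things that resemble listed ones, but are neither listed nor needed, are in the scene too. What is shaped like the corbel but blue is not meant.

How it is judged:
On the way, in this order (a step that is already met when the one before it is completed fails the run):
1. the corbel is lifted clear out of the tray (z of corbel in the frame of tray above 0.035 m and contact force between corbel and the fingers above 1 N and contact force between corbel and tray below 0.01 N), for 0.1 s.
2. the corbel is pressed against the moulding at the marks, pointer in the green (value of joint carriage between 0.009 and 0.025 m and contact force between corbel and carriage between 3 and 11 N and contact force between corbel and the fingers above 1 N and x of corbel_face in the frame of fence_mark above -0.004 m and y of corbel_face in the frame of fence_mark between -0.009 and 0.009 m and z of corbel in the frame of fence_mark below 0.006 m and angle between corbel's own z axis and vertical below 0.1 rad and angle between the x axis of corbel and the x axis of fence_mark, either way round below 0.1 rad), for 0.5 s.
At the end, for the whole second after the job is handed in: Fingers on the corbel pressing its flange on the moulding with 3-11 N, carriage still and 9-25 mm back (green); face within 4 mm of the moulding and 9 mm of midway between the marks, underside at most 6 mm over the bed, upright and square within 0.1 rad (all of step 2 and velocity of joint carriage between -0.005 and 0.005 m/s); the arm keeps its last pose, push and grip.
It fails at once if the pointer goes into the red zone (moulding pushed back more than 28 mm) (value of joint carriage above 0.028 m).
It fails at once if another part in the tray is moved more than 25 mm (distance of any of bun_foot, ferrule, spacer from where it was at the start of the episode above 0.025 m).
It fails at once if a tool, tin, jar or block on the table is moved more than 25 mm (distance of any of tin, jar, brush, screwdriver, sanding_block from where it was at the start of the episode above 0.025 m).
It also fails if it takes over 40 s, if anything falls off the work surface, if the arm or the gripper's body presses on something with over 40 N, if the wrist force passes 120 N, or if a joint passes its speed limit or range.

## Robot

A 7-joint arm with a two-finger parallel gripper is mounted at the origin on the work surface. World frame = base frame: x ahead of the robot, y to its left, z up, the work surface at z = 0. Lengths are in m, angles in rad, forces in N, time in s.
With the tool pointing down it reaches from about 0.425 to 0.8 m from the base axis. Payload 8.3 kg.
Tool frame: the origin (TCP) lies on the centre line of the jaws, within the pads' length; the fingertips stand 17 mm ahead of it and the grasp point (between the pads) lies 2 mm behind it; x points along the fingers, z is the direction in which the jaws open and shut, and the axes are right-handed (so a half turn about x gives the same grasp; the last joint's range is limited). The gripper opens to 85 mm and grips with 20 to 120 N. Pads are 22 mm wide; open, the fingers measure 114 mm over their backs; the gripper's body (76 mm by 85 mm) begins 54 mm behind the grasp point. The pads swing forward as they close: fully open they stand 13 mm farther back than shut.
Start: joints at [-1.257, 0.383, 0.016, 1.37, -0.006, 1.388, -0.046], TCP at [0.23, 0.581, 0.248] pointing down, gripper open.
Joint ranges: [-2.95, 2.95], [-0.25, 2.06], [-1.52, 1.56], [0.18, 2.33], [-1.44, 4.58], [0.02, 2.06], [-3.01, 3.01]. Speed limits (rad/s): [2.39, 2.39, 3.01, 3.01, 3.14, 3.14, 3.14].

## Interface

Orientations are given as a rotation vector (axis times angle).
In Python, from station import env, cams gives the robot as it stands.
- The arm moves only by the tool jog_arm, never from a script. Its argument "deltas" is a list of rows, each an object of numbers: "tx", "ty", "tz": the shift along the tool's x, y, z in mm; "ax", "ay", "az": the turn, a rotation vector about the tool's x, y, z in degrees; "gripper": the opening in per cent of the stroke, from 0 (shut) to 100 (fully open). In form: [{"tx": .., "ty": .., "tz": .., "ax": .., "ay": .., "az": .., "gripper": ..}, ...]. A call has 1 to 10 rows; each row is the pose to reach, as a shift and turn from the pose commanded when the call began, along the tool's axes at that moment; what a row does not reach only later rows make up. A row lasts 1/10 s, in which the tool goes at most 50 mm and 8.59 degrees, less where a joint would pass 70% of its speed; a pose out of reach is approached as far as the arm can. A call with a gripper value outside its range is refused whole. The fingers move at their own pace and stop on an object; "grip_force" is the grip in N (left out, the last holds). Time passes only in rows, so rows that repeat a pose let the fingers close. It gives the time, the measured TCP pose, the force and the opening at its end, in the units of the state.
- env.state(): the state, without advancing time (a new reading comes with each control period).
- cams.read_camera(name): name is "scene" or "top"; returns a dict with "image" (384x512x3 uint8, blue, green, red), "fx", "fy", "cx", "cy" (pixels), "k1" (the pictures are not rectified: a ray, as slopes to the right and down, at radius r is drawn at 1 + k1 r^2 times it, then the intrinsics apply), "extrinsics" (4x4, takes a point from camera to world coordinates). Camera axes: x right, y down, z forward; pixel columns grow to the right and rows downward; lengths in m; the calibration is good to about 2 mm. A picture is of the moment at which its call begins. There is no depth.
- env.sign_off(): hands the job in, once; it reports no verdict.
Trained networks look in a picture, given as the dict that the camera call returned (one of the last four; its "shot" number tells which), for a name from the list of things; names that differ only in an ending like _2 or _b are one class to them, and where a whole thing is asked for, a point or a joint stands for the part that bears it (a point fixed in the world has none). Each returns a list of dicts, best first, with "conf" (0 to 1); they miss things now and then, are a little off and sometimes report something else, mostly with a low value. They report only what shows in the picture. A call takes as long as a camera call. They do not tell look-alikes from the thing itself.
- cams.find_in(target, picture): "pixel" ([column, row] in pixels, amid what is visible of it).
The state is a dict: "time": time; "joint_pos": joint angles; "qd": joint speeds; "tau": joint torques, N m; "position": TCP position; "ee_rot": TCP orientation; "ft_force": force on the tool from outside, world axes, zero at the start; "moment": the same for the moment, N m; "opening": opening from 0.0 (shut) to 1.0 (fully open).
Only numpy, scipy, OpenCV 4.12 (cv2) and the standard library are available. Lean on these libraries where they do the work, as an engineer would, in place of code of your own. Each camera call takes 0.05 s, during which the arm holds its last target.

## Working session

There is one attempt and no reset: what is moved stays moved. The work goes in short steps, Python scripts to look and compute and a tool call to move; the robot and the scene stay as the last step left them, time stands still between calls to the robot, and variables do not carry over. Pictures are saved under pics/ and viewed, and the job is handed in when it is done.

Besides the shell and the picture viewer there is one more tool, called after "Emit:" by a JSON object that holds its "op" and its "data", one argument or row to a line. jog_arm: Moves the arm, as the interface text tells. Its arguments: {"type":"object","properties":{"deltas":{"type":"array"},"grip_force":{"type":"number"}},"required":["deltas"]}

```bash
mkdir -p pics
cat > h.py <<'E'
import numpy as np, cv2
from scipy.spatial.transform import Rotation as R
def ray(p,pix):
    d=np.array([(pix[0]-p["cx"])/p["fx"],(pix[1]-p["cy"])/p["fy"]])
    u=d.copy()
    for _ in range(30): u=d/(1+p["k1"]*(u@u))
    E=np.array(p["extrinsics"]); v=E[:3,:3]@np.array([u[0],u[1],1]); return E[:3,3],v
def atz(p,pix,z):
    o,v=ray(p,pix); return o+v*(z-o[2])/v[2]
def proj(p,X):
    E=np.array(p["extrinsics"]); c=E[:3,:3].T@(np.array(X)-E[:3,3]); u=c[:2]/c[2]; u=u*(1+p["k1"]*(u@u))
    return np.array([u[0]*p["fx"]+p["cx"],u[1]*p["fy"]+p["cy"]])
E
python3 - <<'E'
from station import env,cams
from h import *
import pickle
s=env.state();print({k:np.round(v,3) for k,v in s.items()})
D={}
for n in("top","scene"):
    p=cams.read_camera(n);D[n]=p;cv2.imwrite(f"pics/{n}0.png",cv2.resize(p["image"],(800,600),interpolation=cv2.INTER_CUBIC))
    print(n,np.round(p["extrinsics"],3),p["fx"],p["k1"])
    for t in("corbel","corbel_face","tray","jig","fence_mark","carriage","bun_foot","ferrule","spacer","tin","jar"):
        print(t,[(np.round(r["pixel"],1),round(r["conf"],2)) for r in cams.find_in(t,p)[:3]])
pickle.dump(D,open("D0.pkl","wb"))
E
```

```text
{'time': np.float64(0.0), 'joint_pos': array([-1.257,  0.384,  0.016,  1.371, -0.006,  1.388, -0.046]), 'qd': array([-0.001, -0.   ,  0.002, -0.   ,  0.001, -0.   ,  0.001]), 'tau': array([ 1.0000e-03, -6.2760e+01,  8.4500e-01, -3.7182e+01,  1.7000e-02,
        1.4000e-02,  0.0000e+00]), 'position': array([0.23 , 0.581, 0.247]), 'ee_rot': array([-0.929,  1.366,  0.927]), 'ft_force': array([ 0.025, -0.139,  0.726]), 'moment': array([-0.016,  0.016,  0.004]), 'opening': np.float64(1.004)}
top [[-1.100e-02 -9.950e-01  1.000e-01  4.010e-01]
 [-1.000e+00  1.100e-02 -3.000e-03 -2.800e-02]
 [ 1.000e-03 -1.000e-01 -9.950e-01  1.377e+00]
 [ 0.000e+00  0.000e+00  0.000e+00  1.000e+00]] 347.5296066843468 -0.09454977440347674
corbel [(array([284.7, 182.7]), 0.67), (array([119.3, 204.2]), 0.5), (array([203.7, 243.6]), 0.48)]
corbel_face [(array([162.6, 203.5]), 0.75), (array([206.4, 245. ]), 0.69), (array([121.7, 205.3]), 0.57)]
tray [(array([174.6, 190.5]), 0.81), (array([161.1, 203.9]), 0.61)]
jig [(array([285.9, 186.4]), 0.95)]
fence_mark [(array([288.5, 183.7]), 0.67)]
carriage [(array([284.2
[... 329 characters left out ...]
08  1.255]
 [ 0.     0.     0.     1.   ]] 499.81928550121734 -0.09401599889350537
corbel [(array([340.1, 203.2]), 0.75), (array([372.5, 316.4]), 0.69), (array([328.9, 269. ]), 0.59)]
corbel_face [(array([333.8, 201.2]), 0.97), (array([297. , 185.8]), 0.95), (array([373.9, 313.9]), 0.64)]
tray [(array([205.2, 244.9]), 0.7), (array([304.6, 270.6]), 0.66), (array([215.2, 161.2]), 0.38)]
jig [(array([217.7, 166.3]), 0.74)]
fence_mark [(array([217. , 161.5]), 0.88)]
carriage [(array([216.2, 161.4]), 0.61)]
bun_foot [(array([304.7, 243.3]), 0.51), (array([305.7, 270.8]), 0.43)]
ferrule [(array([306.5, 285.6]), 0.62)]
spacer [(array([274.1, 271.4]), 0.7)]
tin []
jar [(array([372.8, 225.4]), 0.66)]
```

View pics/top0.png

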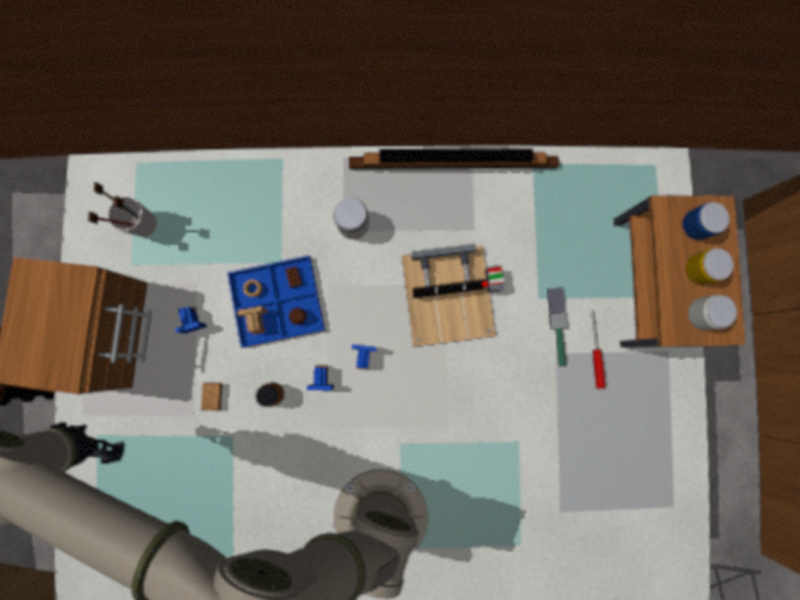

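View pics/scene0.png

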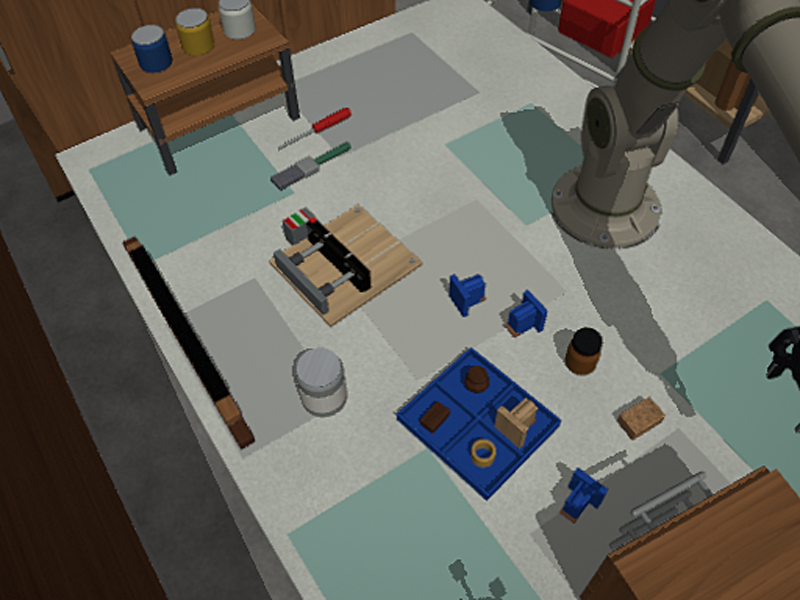

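The pale corbel is in the tray's near-left compartment: top about (252,320) and scene about (515,420) in the 800-px views. The jig is at top (450,290). Three blue look-alikes lie on the table. Next I'll zoom in.

Run:
```python
import pickle
from h import *
D=pickle.load(open("D0.pkl","rb"))
def crop(n,x0,y0,w,h,k):
    return cv2.resize(D[n]["image"][y0:y0+h,x0:x0+w],None,fx=k,fy=k,interpolation=cv2.INTER_CUBIC)
cv2.imwrite("pics/c1.png",crop("top",140,155,75,75,8))
cv2.imwrite("pics/c2.png",crop("top",250,150,80,75,8))
cv2.imwrite("pics/c3.png",crop("scene",245,215,120,110,5))
cv2.imwrite("pics/c4.png",crop("scene",165,125,110,90,7))
```

```text
(no output)
```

View pics/c1.png

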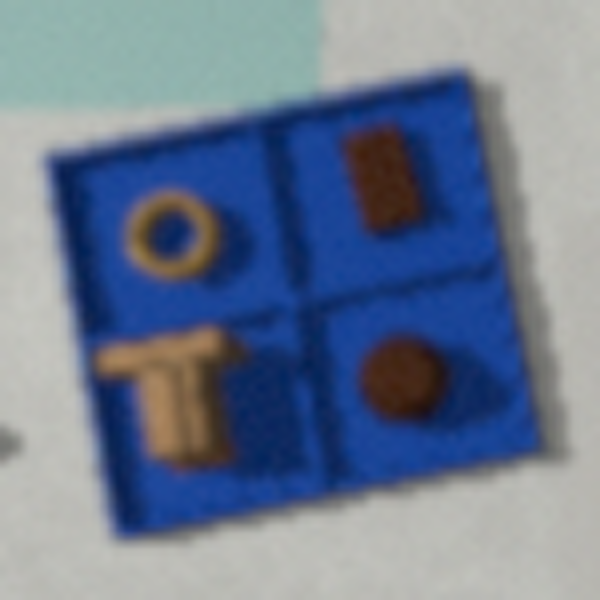

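View pics/c2.png

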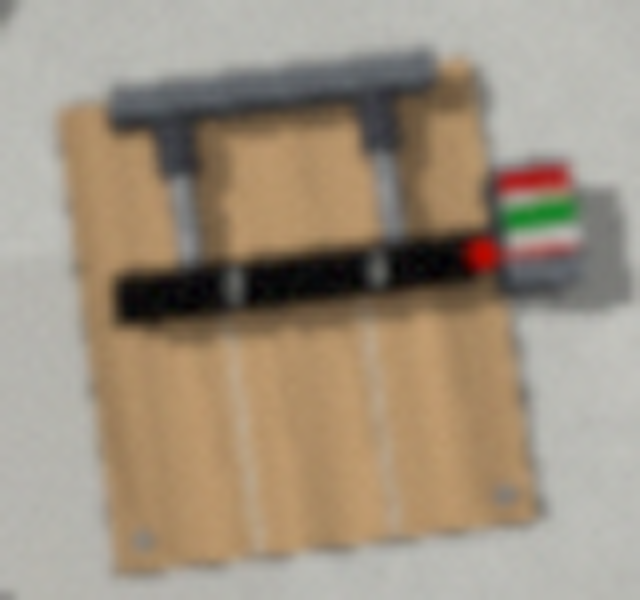

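View pics/c3.png

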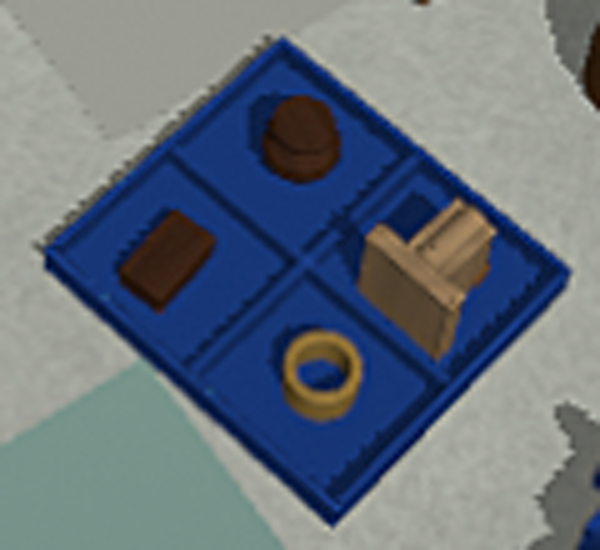

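View pics/c4.png

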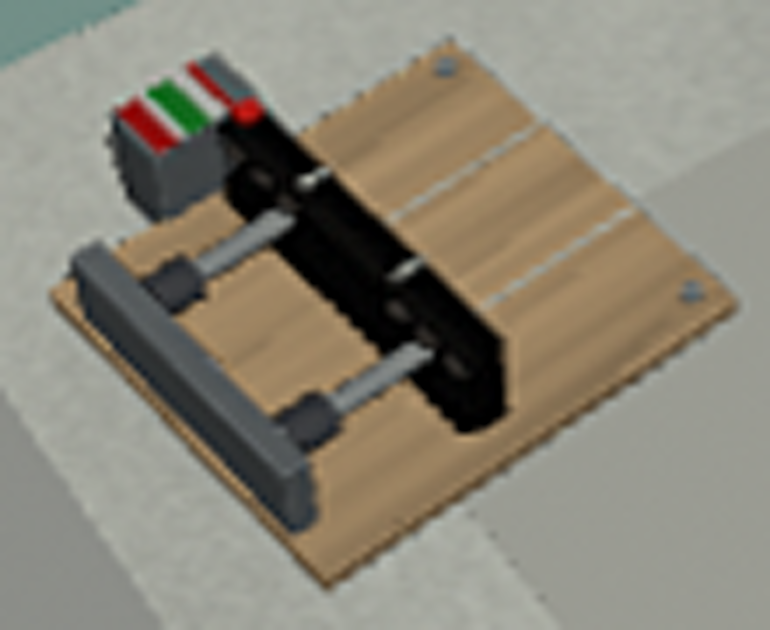

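```bash
cat > fit.py <<'E'
import pickle
from h import *
from scipy.optimize import least_squares, minimize
D=pickle.load(open("D0.pkl","rb"))
def px(c,x0,y0,k): return np.array([x0+(c[0]+.5)/k-.5,y0+(c[1]+.5)/k-.5])
def W(q,P):
    c,s=np.cos(q[2]),np.sin(q[2]); return np.array([q[0]+c*P[0]-s*P[1],q[1]+s*P[0]+c*P[1],P[2]])
c1=lambda c:px(c,140,155,8); c2=lambda c:px(c,250,150,8); c3=lambda c:px(c,245,215,5); c4=lambda c:px(c,165,125,7)
T,S=D["top"],D["scene"]
jig=lambda q:[("t",c2((262,550)),(-.12,.034,.012)),("t",c2((398,525)),(-.12,-.034,.012)),("t",c2((115,572)),(-.12,.105,.012)),("t",c2((545,515)),(-.12,-.105,.012)),
("t",c2((235,286)),(.008,.034,q[3])),("t",c2((378,268)),(.008,-.034,q[3])),
("s",c4((548,125)),(-.12,-.034,.012)),("s",c4((635,212)),(-.12,.034,.012)),("s",c4((452,38)),(-.12,-.105,.012)),("s",c4((738,303)),(-.12,.105,.012)),
("s",c4((312,180)),(.008,-.034,q[3])),("s",c4((405,268)),(.008,.034,q[3]))]
def res(q,f): return np.array([proj(T if a=="t" else S,W(q,P))-p for a,p,P in f(q)])
r=least_squares(lambda q:res(q,jig).ravel(),[.5,-.1,0,.08]);print("jig",r.x.round(4));print(res(r.x,jig).round(1).tolist())
for a in "ts":
    rr=least_squares(lambda q:np.array([v for v,g in zip(res([*q,r.x[3]],jig),jig([*q,r.x[3]])) if g[0]==a]).ravel(),r.x[:3]);print(a,rr.x.round(4))
tray=lambda q:[("t",c1((48,155)),(.0975,.1075,.024)),("t",c1((468,68)),(.0975,-.1075,.024)),("t",c1((540,450)),(-.0975,-.1075,.024)),("t",c1((118,537)),(-.0975,.1075,.024)),
("s",c3((333,512)),(.0975,.1075,.024)),("s",c3((45,250)),(.0975,-.1075,.024)),("s",c3((282,38)),(-.0975,-.1075,.024)),("s",c3((570,272)),(-.0975,.1075,.024))]
t=least_squares(lambda q:res(q,tray).ravel(),[.5,.3,0]);print("tray",t.x.round(4));print(res(t.x,tray).round(1).tolist())
# corbel silhouette
def box(x0,x1,y0,y1,z0,z1): return np.array([(x,y,z) for x in(x0,x1) for y in(y0,y1) for z in(z0,z1)])
yy=np.linspace(-.014,.014,9)
parts=[box(-.022,.022,-.014,.014,.005,.063),np.array([(x,y,.063+.007*np.sqrt(max(0,1-(y/.014)**2))) for x in(-.022,.022) for y in yy]),box(.022,.034,-.03,.03,.005,.071)]
walls=[box(-.0025,.0025,-.1075,.1075,.0,.024)]
K=8
def ren(p,q,roi):
    x0,y0,w,h=roi
    m=np.zeros((h*K,w*K),np.uint8)
    for P in parts:
        u=np.array([proj(p,W(q,a)) for a in P]); u=(u-[x0,y0]+.5)*K-.5
        cv2.fillConvexPoly(m,cv2.convexHull(np.round(u*16).astype(np.int32)),255,shift=4)
    if p is S:
        for P in walls:
            u=np.array([proj(p,W(t.x,a)) for a in P]); u=(u-[x0,y0]+.5)*K-.5
            cv2.fillConvexPoly(m,cv2.convexHull(np.round(u*16).astype(np.int32)),0,shift=4)
    m=cv2.GaussianBlur(m,(0,0),K*.6)
    return cv2.resize(m,(w,h),interpolation=cv2.INTER_AREA)/255.
rois={"t":(150,192,24,25),"s":(314,252,34,37)}
obs={}
for a,p in(("t",T),("s",S)):
    x0,y0,w,h=rois[a]; im=p["image"][y0:y0+h,x0:x0+w].astype(float)
    b=(im[:,:,2]-im[:,:,0])/(im.sum(2)+30); obs[a]=np.clip((b+.1)/.25,0,1)
    cv2.imwrite(f"pics/m{a}.png",cv2.resize((obs[a]*255).astype(np.uint8),None,fx=12,fy=12,interpolation=0))
def cost(q,which="ts"): return sum(((ren(T if a=="t" else S,q,rois[a])-obs[a])**2).sum() for a in which)
c=W(t.x,(-.0475,.0525,0)); 
def fit(which):
    best=None
    for dy in(-.01,.0,.01):
        m=minimize(lambda v:cost(v*[.01,.01,.1],which),np.array([c[0],c[1]+dy,t.x[2]])/[.01,.01,.1],method="Nelder-Mead",options=dict(initial_simplex=None,xatol=.005,fatol=.005))
        if best is None or m.fun<best.fun: best=m
    return best.x*[.01,.01,.1],best.fun
if __name__=="__main__":
    for w in("t","s","ts"): q,f=fit(w);print("corbel",w,q.round(4),f)
    o=[]
    for p in(T,S):
        im=cv2.resize(p["image"],None,fx=6,fy=6,interpolation=cv2.INTER_CUBIC)
        for P in parts:
            u=np.array([proj(p,W(q,a)) for a in P]); u=(u+.5)*6-.5
            cv2.polylines(im,[cv2.convexHull(np.round(u).astype(np.int32))],True,(0,255,0),1)
        cc=(proj(p,[q[0],q[1],.04])*6).astype(int); o.append(im[cc[1]-150:cc[1]+150,cc[0]-150:cc[0]+150])
    cv2.imwrite("pics/ov.png",np.hstack(o))
E
python3 fit.py
```

```text
jig [ 0.5549 -0.1757  0.1104  0.0705]
[[-0.3, 0.2], [-0.2, 1.2], [0.1, -0.3], [-0.8, 0.2], [0.1, -0.7], [-0.0, -0.6], [-0.7, -0.2], [0.1, -0.5], [-0.2, 0.1], [-0.2, -0.4], [0.2, -0.1], [0.3, 0.3]]
t [ 0.5548 -0.1753  0.1234]
s [ 0.5552 -0.1759  0.0995]
tray [0.5411 0.2613 0.1927]
[[-0.6, -0.8], [-0.2, -0.9], [0.1, -0.3], [-0.9, -0.2], [0.3, -0.0], [-0.6, -0.5], [0.2, -1.0], [0.7, -0.6]]
corbel t [0.4838 0.3107 0.1947] 16.82898611712369
corbel s [0.4851 0.3079 0.194 ] 46.10345324355687
corbel ts [0.4849 0.3083 0.1748] 66.63279612098678
```

View overlay.

View pics/ov.png

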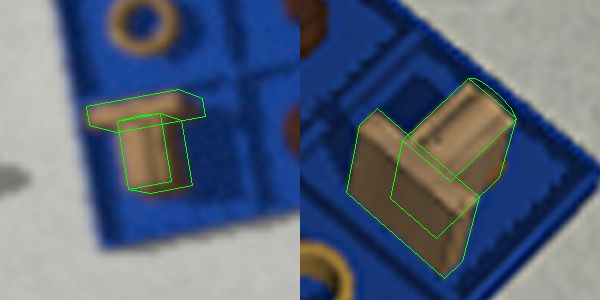

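View pics/ms.png

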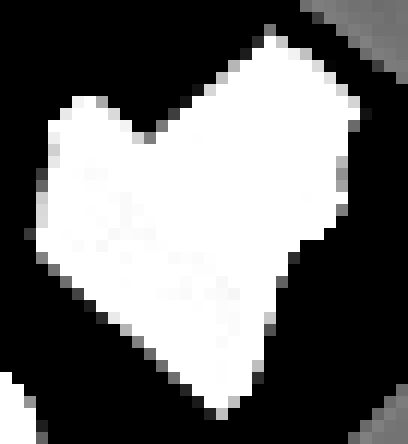

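```bash
cat >> fit.py <<'E'
    for a in "ts":
        n,l=cv2.connectedComponents((obs[a]>.3).astype(np.uint8)); h,w=l.shape
        k=l[h//2,w//2]; obs[a]=obs[a]*cv2.dilate((l==k).astype(np.uint8),np.ones((3,3)))
    # allow small pixel offset per camera (calibration)
    def fun(v): return cost(v*[.01,.01,.1],"ts")
    for w in("t","s","ts"): q,f=fit(w);print("corbel",w,q.round(4),f)
    # tray per camera for bias
    for a in "ts":
        rr=least_squares(lambda q:np.array([v for v,g in zip(res(q,tray),tray(q)) if g[0]==a]).ravel(),t.x);print("tray",a,rr.x.round(4))
    o=[]
    for p in(T,S):
        im=cv2.resize(p["image"],None,fx=6,fy=6,interpolation=cv2.INTER_CUBIC)
        for P in parts:
            u=np.array([proj(p,W(q,a)) for a in P]); u=(u+.5)*6-.5
            cv2.polylines(im,[cv2.convexHull(np.round(u).astype(np.int32))],True,(0,255,0),1)
        cc=(proj(p,[q[0],q[1],.04])*6).astype(int); o.append(im[cc[1]-150:cc[1]+150,cc[0]-150:cc[0]+150])
    cv2.imwrite("pics/ov2.png",np.hstack(o))
E
python3 fit.py | tail -5
```

```text
corbel t [0.4838 0.3107 0.1947] 14.179791957489751
corbel s [0.4851 0.3079 0.194 ] 21.163149880825465
corbel ts [0.4849 0.3083 0.1748] 39.04210159114014
tray t [0.539  0.2598 0.1935]
tray s [0.5423 0.2622 0.1924]
```

```bash
cat >> h.py <<'E'
def delta(s,pos,yaw,verbose=True):
    """deltas (mm, deg) from the tool pose to pos, tool x down, jaw axis z along +-(-sin,cos)yaw"""
    R0=R.from_rotvec(s["ee_rot"]); best=None
    for sg in(1,-1):
        x=np.array([0,0,-1.]); z=sg*np.array([-np.sin(yaw),np.cos(yaw),0]); y=np.cross(z,x)
        dr=(R0.inv()*R.from_matrix(np.c_[x,y,z])).as_rotvec(degrees=True)
        if best is None or np.linalg.norm(dr)<np.linalg.norm(best): best=dr
    d=R0.inv().apply(np.array(pos)-s["position"])*1000
    print("pos",np.round(s["position"],4),"t",round(float(s["time"]),2),"F",np.round(s["ft_force"],1),"open",round(float(s["opening"]),3)); print("d",d.round(1),"rot",best.round(2))
E
python3 - <<'E'
from station import env
from h import *
s=env.state(); print(R.from_rotvec(s["ee_rot"]).as_matrix().round(3))
delta(s,[.4847,.309,.13],.185)
E
```

```text
[[-0.    -0.93   0.368]
 [-0.     0.368  0.93 ]
 [-1.     0.    -0.   ]]
pos [0.2299 0.5812 0.2482] t 1.2 F [-0.2 -0.2 -0.8] open 0.998
d [ 118.3 -337.1 -159.3] rot [-3.219e+01 -1.000e-02 -0.000e+00]
```

Emit:
{"op": "jog_arm", "data": {
  "deltas": [
    {"tx": 0,"ty": -42,"tz": -20,"ax": -4,"gripper": 62},
    {"tx": 15,"ty": -84,"tz": -40,"ax": -8,"gripper": 62},
    {"tx": 30,"ty": -126,"tz": -60,"ax": -12,"gripper": 62},
    {"tx": 45,"ty": -168,"tz": -80,"ax": -16,"gripper": 62},
    {"tx": 60,"ty": -210,"tz": -100,"ax": -20,"gripper": 62},
    {"tx": 75,"ty": -252,"tz": -120,"ax": -24,"gripper": 62},
    {"tx": 90,"ty": -294,"tz": -140,"ax": -28,"gripper": 62},
    {"tx": 105,"ty": -337,"tz": -159,"ax": -32.2,"gripper": 62},
    {"tx": 118,"ty": -337,"tz": -159,"ax": -32.2,"gripper": 62},
    {"tx": 118,"ty": -337,"tz": -159,"ax": -32.2,"gripper": 62}
  ],
  "grip_force": 40
}}

```text
invalid input
```

Run:
```python
from station import env,cams
from h import *
s=env.state(); print(R.from_rotvec(s["ee_rot"]).as_matrix().round(3),s["joint_pos"].round(2) if hasattr(s["joint_pos"],"round") else s["joint_pos"])
delta(s,[.4847,.309,.042],.185)
o=[]
for n,r in(("top",(140,155,75,75)),("scene",(265,200,110,110))):
    p=cams.read_camera(n);x,y,w,h=r;o.append(cv2.resize(p["image"][y:y+h,x:x+w],(400,400),interpolation=2))
cv2.imwrite("pics/a1.png",np.hstack(o))
```

```text
[[-0.    -0.93   0.368]
 [-0.     0.368  0.93 ]
 [-1.     0.    -0.   ]] [-1.26  0.38  0.02  1.37 -0.01  1.39 -0.05]
pos [0.2299 0.5812 0.2482] t 1.2 F [-0.2 -0.2 -0.8] open 0.998
d [ 206.3 -337.1 -159.3] rot [-3.219e+01 -1.000e-02 -0.000e+00]
```

View pics/a1.png

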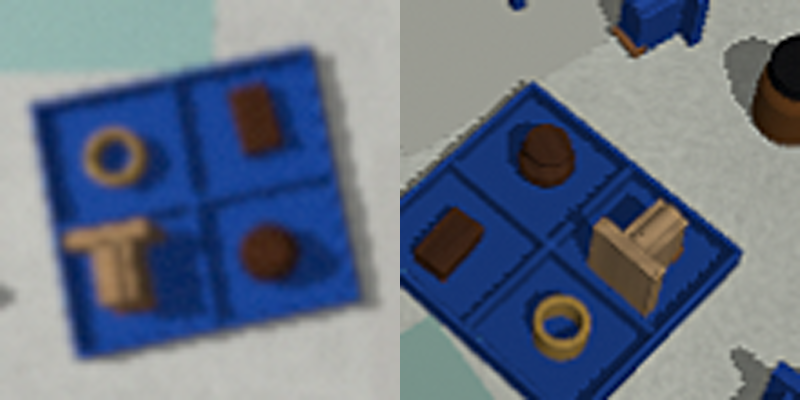

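The call was refused and nothing moved; the picture shows the arm still clear of the tray. The rows may need all seven keys.

Emit:
{"op": "jog_arm", "data": {
  "deltas": [
    {"tx": 0,"ty": -42,"tz": -20,"ax": -4,"ay": 0,"az": 0,"gripper": 62},
    {"tx": 15,"ty": -84,"tz": -40,"ax": -8,"ay": 0,"az": 0,"gripper": 62},
    {"tx": 30,"ty": -126,"tz": -60,"ax": -12,"ay": 0,"az": 0,"gripper": 62},
    {"tx": 45,"ty": -168,"tz": -80,"ax": -16,"ay": 0,"az": 0,"gripper": 62},
    {"tx": 60,"ty": -210,"tz": -100,"ax": -20,"ay": 0,"az": 0,"gripper": 62},
    {"tx": 75,"ty": -252,"tz": -120,"ax": -24,"ay": 0,"az": 0,"gripper": 62},
    {"tx": 90,"ty": -294,"tz": -140,"ax": -28,"ay": 0,"az": 0,"gripper": 62},
    {"tx": 105,"ty": -337,"tz": -159,"ax": -32.2,"ay": 0,"az": 0,"gripper": 62},
    {"tx": 118,"ty": -337,"tz": -159,"ax": -32.2,"ay": 0,"az": 0,"gripper": 62},
    {"tx": 118,"ty": -337,"tz": -159,"ax": -32.2,"ay": 0,"az": 0,"gripper": 62}
  ],
  "grip_force": 40
}}

```text
time: 2.3
position: [0.4847, 0.3072, 0.1283]
ee_rot: [-1.342, 1.122, 1.343]
ft_force: [-0.5, 0.6, -0.9]
opening: 0.618
```

```bash
cat > look.py <<'E'
import sys
from station import env,cams
from h import *
def look(name,rois):
    o=[]
    for n,(x,y,w,h) in rois:
        p=cams.read_camera(n);o.append(cv2.resize(p["image"][y:y+h,x:x+w],(400,400),interpolation=2))
    cv2.imwrite(f"pics/{name}.png",np.hstack(o))
TR=[("top",(140,155,75,75)),("scene",(265,200,110,110))]
JG=[("top",(250,145,80,80)),("scene",(165,120,110,110))]
E
python3 - <<'E'
from look import *
delta(env.state(),[.4847,.309,.042],.185)
look("a2",TR)
E
```

```text
pos [0.4847 0.3072 0.1283] t 2.3 F [-0.5  0.6 -0.9] open 0.618
d [86.3 -0.6  1.9] rot [-0.21 -0.1  -0.19]
```

View pics/a2.png

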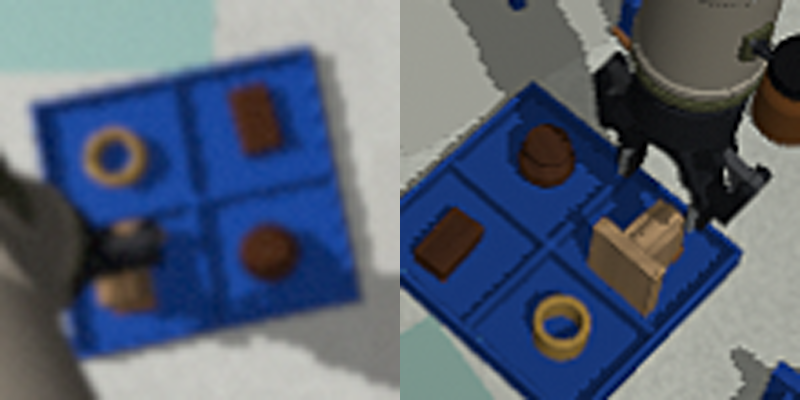

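The open jaws hover over the web with a finger on each side (scene crop about (630,200) and (710,200)), so I'll go down and grip.

Emit:
{"op": "jog_arm", "data": {
  "deltas": [
    {"tx": 20,"ty": 0,"tz": 1,"ax": 0,"ay": 0,"az": 0,"gripper": 62},
    {"tx": 42,"ty": 0,"tz": 1,"ax": 0,"ay": 0,"az": 0,"gripper": 62},
    {"tx": 62,"ty": 0,"tz": 1,"ax": 0,"ay": 0,"az": 0,"gripper": 62},
    {"tx": 78,"ty": 0,"tz": 1,"ax": 0,"ay": 0,"az": 0,"gripper": 62},
    {"tx": 86,"ty": 0,"tz": 1,"ax": 0,"ay": 0,"az": 0,"gripper": 62},
    {"tx": 86,"ty": 0,"tz": 1,"ax": 0,"ay": 0,"az": 0,"gripper": 62}
  ]
}}

```text
time: 3.0
position: [0.4835, 0.3115, 0.044]
ee_rot: [-1.345, 1.116, 1.347]
ft_force: [0.6, 0.2, 0.6]
opening: 0.618
```

Emit:
{"op": "jog_arm", "data": {
  "deltas": [
    {"tx": 0,"ty": 0,"tz": 0,"ax": 0,"ay": 0,"az": 0,"gripper": 10},
    {"tx": 0,"ty": 0,"tz": 0,"ax": 0,"ay": 0,"az": 0,"gripper": 10},
    {"tx": 0,"ty": 0,"tz": 0,"ax": 0,"ay": 0,"az": 0,"gripper": 10},
    {"tx": 0,"ty": 0,"tz": 0,"ax": 0,"ay": 0,"az": 0,"gripper": 10},
    {"tx": 0,"ty": 0,"tz": 0,"ax": 0,"ay": 0,"az": 0,"gripper": 10},
    {"tx": 0,"ty": 0,"tz": 0,"ax": 0,"ay": 0,"az": 0,"gripper": 10}
  ],
  "grip_force": 40
}}

```text
time: 3.6
position: [0.4853, 0.3111, 0.0457]
ee_rot: [-1.344, 1.113, 1.344]
ft_force: [-1.9, 0.5, 6.9]
opening: 0.316
```

Run:
```python
from look import *
delta(env.state(),[.4847,.309,.042],.185)
look("a3",TR)
```

```text
pos [0.4853 0.3111 0.0457] t 3.6 F [-1.9  0.5  6.9] open 0.316
d [ 3.7  1.  -1.9] rot [0.02 0.07 0.11]
```

View pics/a3.png

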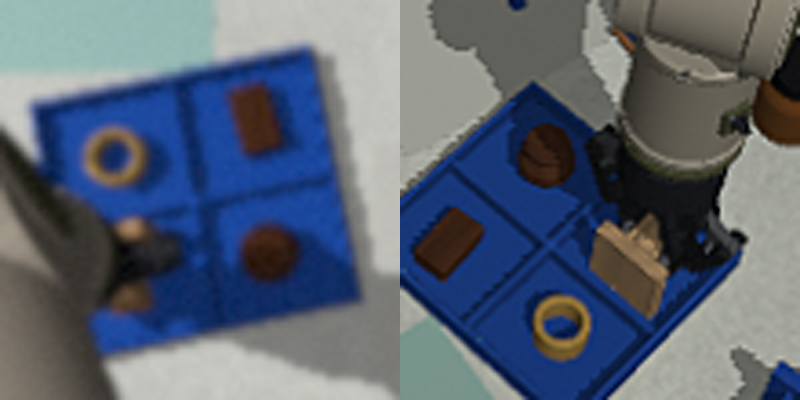

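Opening 0.316 (about 27 mm) matches the 28 mm web, and the fingers sit around it in the picture. Lifting now.

Emit:
{"op": "jog_arm", "data": {
  "deltas": [
    {"tx": -10,"ty": 0,"tz": 0,"ax": 0,"ay": 0,"az": 0,"gripper": 10},
    {"tx": -25,"ty": 0,"tz": 0,"ax": 0,"ay": 0,"az": 0,"gripper": 10},
    {"tx": -45,"ty": 0,"tz": 0,"ax": 0,"ay": 0,"az": 0,"gripper": 10},
    {"tx": -70,"ty": 0,"tz": 0,"ax": 0,"ay": 0,"az": 0,"gripper": 10},
    {"tx": -95,"ty": 0,"tz": 0,"ax": 0,"ay": 0,"az": 0,"gripper": 10},
    {"tx": -115,"ty": 0,"tz": 0,"ax": 0,"ay": 0,"az": 0,"gripper": 10},
    {"tx": -120,"ty": 0,"tz": 0,"ax": 0,"ay": 0,"az": 0,"gripper": 10},
    {"tx": -120,"ty": 0,"tz": 0,"ax": 0,"ay": 0,"az": 0,"gripper": 10}
  ],
  "grip_force": 50
}}

```text
time: 4.5
position: [0.4851, 0.3105, 0.1656]
ee_rot: [-1.344, 1.114, 1.343]
ft_force: [0.7, -0.3, -2.0]
opening: 0.322
```

Run:
```python
from look import *
q=[.5549,-.1757,.1104]; c,s=np.cos(q[2]),np.sin(q[2])
P=lambda x,y,z:[q[0]+c*x-s*y,q[1]+s*x+c*y,z]
st=env.state()
print(P(-.08,0,.16)); delta(st,P(-.08,0,.16),q[2])
look("a4",[("top",(140,145,90,90)),("scene",(255,140,140,140))])
```

```text
[np.float64(0.47538703143031624), np.float64(-0.1845140699586793), 0.16]
pos [0.4851 0.3105 0.1656] t 4.5 F [ 0.7 -0.3 -2. ] open 0.322
d [   4.9  100.6 -484.8] rot [4.28 0.06 0.11]
```

View pics/a4.png

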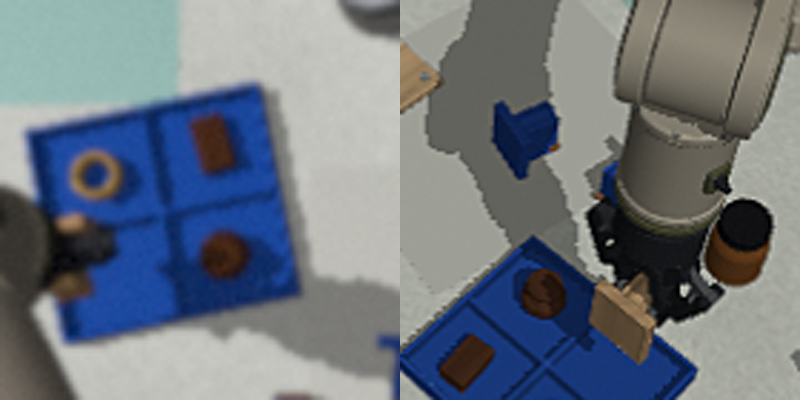

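The corbel is clear of the tray and still upright (scene crop about (622,320)). Carrying it over to the jig.

Emit:
{"op": "jog_arm", "data": {
  "deltas": [
    {"tx": 0,"ty": 8,"tz": -40,"ax": 0.5,"ay": 0,"az": 0,"gripper": 10},
    {"tx": 0,"ty": 18,"tz": -85,"ax": 1,"ay": 0,"az": 0,"gripper": 10},
    {"tx": 0,"ty": 28,"tz": -132,"ax": 1.5,"ay": 0,"az": 0,"gripper": 10},
    {"tx": 0,"ty": 38,"tz": -179,"ax": 2,"ay": 0,"az": 0,"gripper": 10},
    {"tx": 0,"ty": 48,"tz": -226,"ax": 2.5,"ay": 0,"az": 0,"gripper": 10},
    {"tx": 0,"ty": 58,"tz": -273,"ax": 3,"ay": 0,"az": 0,"gripper": 10},
    {"tx": 0,"ty": 68,"tz": -320,"ax": 3.5,"ay": 0,"az": 0,"gripper": 10},
    {"tx": 0,"ty": 78,"tz": -367,"ax": 4,"ay": 0,"az": 0,"gripper": 10},
    {"tx": 0,"ty": 88,"tz": -414,"ax": 4.3,"ay": 0,"az": 0,"gripper": 10},
    {"tx": 5,"ty": 98,"tz": -455,"ax": 4.3,"ay": 0,"az": 0,"gripper": 10}
  ]
}}

```text
time: 5.6
position: [0.4712, -0.1575, 0.1587]
ee_rot: [-1.289, 1.157, 1.289]
ft_force: [0.6, 0.2, 0.4]
opening: 0.318
```

```bash
cat >> look.py <<'E'
q=[.5549,-.1757,.1104]; c,s=np.cos(q[2]),np.sin(q[2])
P=lambda x,y,z:[q[0]+c*x-s*y,q[1]+s*x+c*y,z]
def injig(p): d=np.array(p[:2])-q[:2]; return np.round([c*d[0]+s*d[1],-s*d[0]+c*d[1],p[2]],4)
E
python3 - <<'E'
from look import *
st=env.state(); print(injig(st["position"])); delta(st,P(-.08,0,.10),q[2])
E
```

```text
[-0.0812  0.0273  0.1587]
pos [ 0.4712 -0.1575  0.1587] t 5.6 F [0.6 0.2 0.4] open 0.318
d [ 58.8  -1.2 -27.3] rot [-0.08 -0.02 -0.04]
```

Emit:
{"op": "jog_arm", "data": {
  "deltas": [
    {"tx": 15,"ty": -1,"tz": -15,"ax": 0,"ay": 0,"az": 0,"gripper": 10},
    {"tx": 35,"ty": -1,"tz": -25,"ax": 0,"ay": 0,"az": 0,"gripper": 10},
    {"tx": 52,"ty": -1,"tz": -27,"ax": 0,"ay": 0,"az": 0,"gripper": 10},
    {"tx": 60,"ty": -1,"tz": -27,"ax": 0,"ay": 0,"az": 0,"gripper": 10},
    {"tx": 60,"ty": -1,"tz": -27,"ax": 0,"ay": 0,"az": 0,"gripper": 10}
  ]
}}

```text
time: 6.1
position: [0.4747, -0.181, 0.0975]
ee_rot: [-1.288, 1.157, 1.293]
ft_force: [-0.4, 0.4, -1.0]
opening: 0.322
```

Run:
```python
from look import *
st=env.state(); print(injig(st["position"])); delta(st,P(-.08,0,.0547),q[2])
look("a5",JG)
```

```text
[-0.0803  0.0035  0.0975]
pos [ 0.4747 -0.181   0.0975] t 6.1 F [-0.4  0.4 -1. ] open 0.322
d [42.8 -0.5 -3.6] rot [-0.    0.06 -0.22]
```

View pics/a5.png

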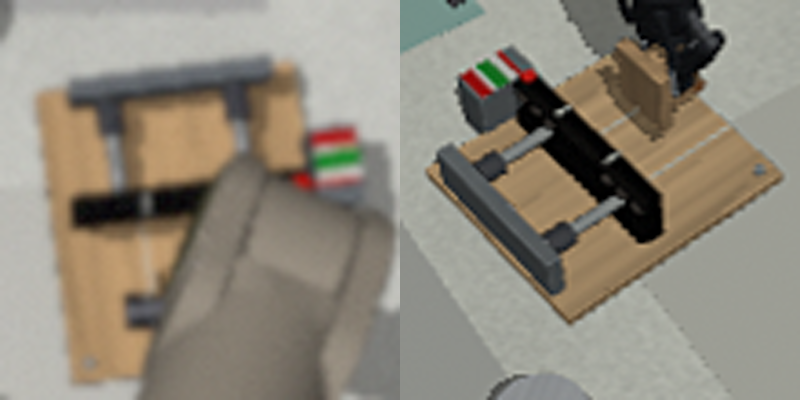

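The corbel is above the bed in front of the moulding, and the pointer is still at zero in the white. Lowering it.

Emit:
{"op": "jog_arm", "data": {
  "deltas": [
    {"tx": 15,"ty": 0,"tz": -2,"ax": 0,"ay": 0,"az": 0,"gripper": 10},
    {"tx": 30,"ty": 0,"tz": -2,"ax": 0,"ay": 0,"az": 0,"gripper": 10},
    {"tx": 39,"ty": 0,"tz": -2,"ax": 0,"ay": 0,"az": 0,"gripper": 10},
    {"tx": 42,"ty": 0,"tz": -2,"ax": 0,"ay": 0,"az": 0,"gripper": 10},
    {"tx": 42,"ty": 0,"tz": -2,"ax": 0,"ay": 0,"az": 0,"gripper": 10}
  ]
}}

```text
time: 6.7
position: [0.4764, -0.1835, 0.0575]
ee_rot: [-1.29, 1.155, 1.29]
ft_force: [-0.0, 0.6, -0.8]
opening: 0.318
```

Run:
```python
from look import *
st=env.state(); print(injig(st["position"])); delta(st,P(-.05,0,.0547),q[2])
look("a6",[("scene",(190,115,80,80)),("scene",(165,120,110,110))])
```

```text
[-0.0789  0.0009  0.0575]
pos [ 0.4764 -0.1835  0.0575] t 6.7 F [-0.   0.6 -0.8] open 0.318
d [  2.8 -28.9  -0.9] rot [ 0.01  0.   -0.  ]
```

View pics/a6.png

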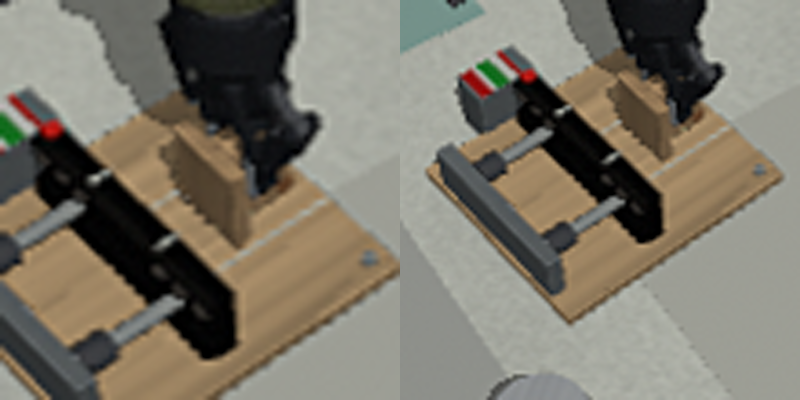

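The corbel stands upright between the two white bed lines. Moving forward is tool −y, so I'll move 25 mm that way and lower 2 mm.

Emit:
{"op": "jog_arm", "data": {
  "deltas": [
    {"tx": 1,"ty": -6,"tz": -0.5,"ax": 0,"ay": 0,"az": 0,"gripper": 10},
    {"tx": 2,"ty": -14,"tz": -1,"ax": 0,"ay": 0,"az": 0,"gripper": 10},
    {"tx": 2,"ty": -22,"tz": -1,"ax": 0,"ay": 0,"az": 0,"gripper": 10},
    {"tx": 2,"ty": -25,"tz": -1,"ax": 0,"ay": 0,"az": 0,"gripper": 10},
    {"tx": 2,"ty": -25,"tz": -1,"ax": 0,"ay": 0,"az": 0,"gripper": 10}
  ]
}}

```text
time: 7.3
position: [0.5019, -0.1817, 0.0552]
ee_rot: [-1.291, 1.155, 1.29]
ft_force: [1.0, -0.8, -1.4]
opening: 0.323
```

Run:
```python
from look import *
st=env.state(); print(injig(st["position"])); delta(st,P(-.034,0,.0547),q[2])
p=cams.read_camera("scene"); x,y,w,h=190,120,75,75; k=8
im=cv2.resize(p["image"][y:y+h,x:x+w],None,fx=k,fy=k,interpolation=2)
t=injig(st["position"])
for X in [(t[0]+.034,t[1]+.03,t[2]-.0407),(t[0]+.034,t[1]-.03,t[2]-.0407),(t[0]+.034,t[1]+.03,t[2]+.0253),(t[0]+.034,t[1]-.03,t[2]+.0253)]:
    u=(proj(p,P(*X))-[x,y]+.5)*k; cv2.circle(im,tuple(int(v) for v in u),3,(0,255,0),-1)
for X in [(0,.034,.012),(0,-.034,.012),(-.12,.034,.012),(-.12,-.034,.012),(0,.034,.07),(0,-.034,.07)]:
    u=(proj(p,P(*X))-[x,y]+.5)*k; cv2.circle(im,tuple(int(v) for v in u),3,(255,0,255),-1)
cv2.imwrite("pics/a7.png",im)
```

```text
[-0.0534 -0.0001  0.0552]
pos [ 0.5019 -0.1817  0.0552] t 7.3 F [ 1.  -0.8 -1.4] open 0.323
d [  0.5 -19.4   0.1] rot [ 0.03 -0.01 -0.  ]
```

View pics/a7.png

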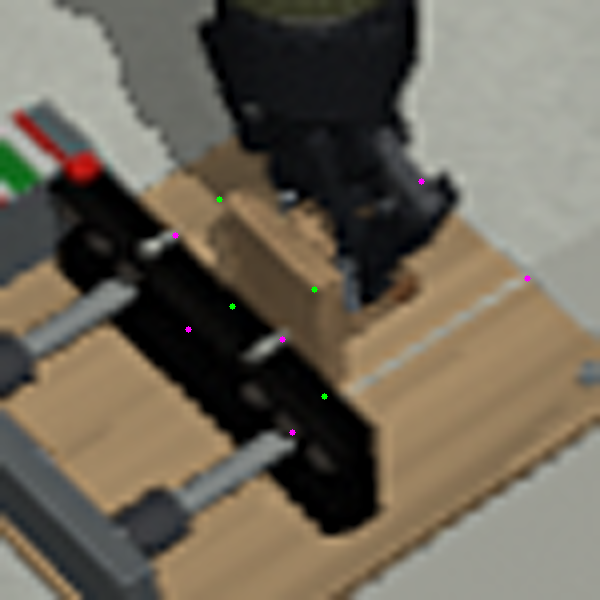

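Centring agrees within about 1 mm. The corbel sits about 5 mm farther back in the jaws than assumed, so contact should come after about 24 mm. Now I'll press in steps and watch the force and the pointer.

Emit:
{"op": "jog_arm", "data": {
  "deltas": [
    {"tx": 0.5,"ty": -5,"tz": 0,"ax": 0,"ay": 0,"az": 0,"gripper": 10},
    {"tx": 0.5,"ty": -12,"tz": 0,"ax": 0,"ay": 0,"az": 0,"gripper": 10},
    {"tx": 0.5,"ty": -18,"tz": 0,"ax": 0,"ay": 0,"az": 0,"gripper": 10},
    {"tx": 0.5,"ty": -22,"tz": 0,"ax": 0,"ay": 0,"az": 0,"gripper": 10},
    {"tx": 0.5,"ty": -26,"tz": 0,"ax": 0,"ay": 0,"az": 0,"gripper": 10},
    {"tx": 0.5,"ty": -28,"tz": 0,"ax": 0,"ay": 0,"az": 0,"gripper": 10},
    {"tx": 0.5,"ty": -28,"tz": 0,"ax": 0,"ay": 0,"az": 0,"gripper": 10},
    {"tx": 0.5,"ty": -28,"tz": 0,"ax": 0,"ay": 0,"az": 0,"gripper": 10}
  ]
}}

```text
time: 8.15
position: [0.5285, -0.1788, 0.0545]
ee_rot: [-1.289, 1.156, 1.291]
ft_force: [-3.1, -0.0, -0.6]
opening: 0.321
```

Run:
```python
from look import *
st=env.state(); print(injig(st["position"])); delta(st,P(-.034,0,.0547),q[2])
look("a8",[("scene",(190,115,75,75)),("top",(270,150,60,60))])
```

```text
[-0.0266 -0.0002  0.0545]
pos [ 0.5285 -0.1788  0.0545] t 8.15 F [-3.1 -0.  -0.6] open 0.321
d [-0.1  7.4  0.2] rot [-0.02  0.02 -0.06]
```

View pics/a8.png

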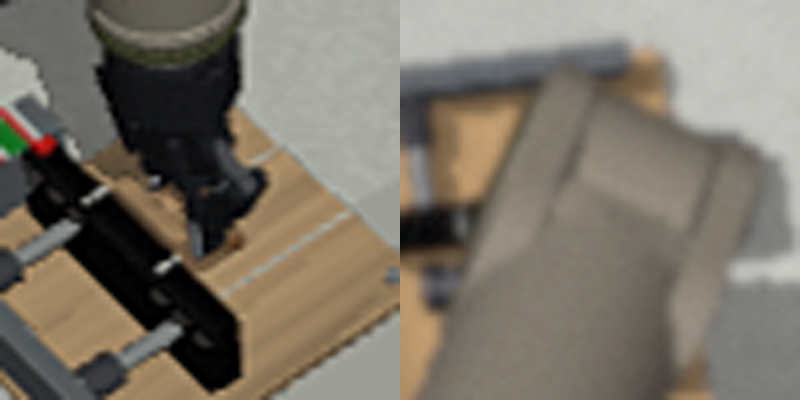

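In contact: about 3 N, and the pointer has moved slightly (scene crop (45,145)). I'll measure carriage travel from the red pointer and the white marks.

```bash
cat > carr.py <<'E'
import pickle
from look import *
from scipy.optimize import minimize_scalar
D=pickle.load(open("D0.pkl","rb"))["scene"]
def meas(p):
    # track the patch round the moulding's marks/pointer by normalized correlation along the press direction, upsampled
    k=6; A=cv2.resize(D["image"],None,fx=k,fy=k,interpolation=cv2.INTER_CUBIC);B=cv2.resize(p["image"],None,fx=k,fy=k,interpolation=cv2.INTER_CUBIC)
    out=[]
    for nm,X,hw in(("mark-",(.008,-.034,.07),5),("mark+",(.008,.034,.07),5),("end+",(.008,.085,.07),6),("pointer",(.004,-.092,.07),4)):
        u=proj(D,P(*X)); a=cv2.getRectSubPix(A,(2*hw*k,2*hw*k),tuple(float(v) for v in (u+.5)*k-.5))
        def sc(d):
            v=u+(proj(D,P(X[0]+d,X[1],X[2]))-u); b=cv2.getRectSubPix(B,(2*hw*k,2*hw*k),tuple(float(w) for w in (v+.5)*k-.5))
            return float(cv2.matchTemplate(b,a,cv2.TM_CCOEFF_NORMED)[0,0])
        ds=np.arange(-.004,.034,.0005); ss=[sc(d) for d in ds]; i=int(np.argmax(ss)); out.append((nm,round(ds[i]*1e3,1),round(ss[i],2)))
    return out
if __name__=="__main__":
    st=env.state(); print(injig(st["position"])); delta(st,P(-.034,0,.0547),q[2])
    F=[]
    for _ in range(3): p=cams.read_camera("scene"); s_=env.state(); F.append(s_["ft_force"][0]*c+s_["ft_force"][1]*s)
    print(meas(p),"F",np.round(F,1))
    cv2.imwrite("pics/%s.png"%__import__("sys").argv[1],cv2.resize(p["image"][115:190,165:265],(800,600),interpolation=2))
E
python3 carr.py b1
```

```text
[-0.0266 -0.0002  0.0545]
pos [ 0.5285 -0.1788  0.0545] t 8.25 F [-3.1  0.1 -1.1] open 0.319
d [-0.1  7.4  0.2] rot [-0.02  0.02 -0.05]
[('mark-', np.float64(8.0), 0.92), ('mark+', np.float64(8.0), 0.93), ('end+', np.float64(8.0), 1.0), ('pointer', np.float64(7.5), 0.58)] F [-2.8 -3.1 -4. ]
```

View pics/b1.png

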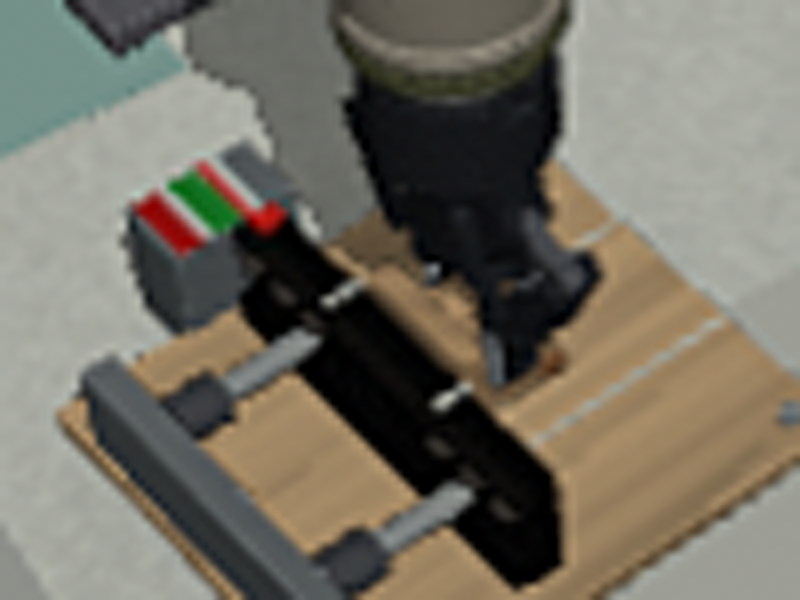

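The carriage is 8 mm back by image on all three moulding features, which matches about 3.2 N on the spring. Pressing 9 mm more.

Emit:
{"op": "jog_arm", "data": {
  "deltas": [
    {"tx": 0,"ty": -2,"tz": 0,"ax": 0,"ay": 0,"az": 0,"gripper": 10},
    {"tx": 0,"ty": -4,"tz": 0,"ax": 0,"ay": 0,"az": 0,"gripper": 10},
    {"tx": 0,"ty": -6,"tz": 0,"ax": 0,"ay": 0,"az": 0,"gripper": 10},
    {"tx": 0,"ty": -8,"tz": 0,"ax": 0,"ay": 0,"az": 0,"gripper": 10},
    {"tx": 0,"ty": -9,"tz": 0,"ax": 0,"ay": 0,"az": 0,"gripper": 10},
    {"tx": 0,"ty": -9,"tz": 0,"ax": 0,"ay": 0,"az": 0,"gripper": 10},
    {"tx": 0,"ty": -9,"tz": 0,"ax": 0,"ay": 0,"az": 0,"gripper": 10},
    {"tx": 0,"ty": -9,"tz": 0,"ax": 0,"ay": 0,"az": 0,"gripper": 10}
  ]
}}

```text
time: 9.2
position: [0.5373, -0.1778, 0.0545]
ee_rot: [-1.289, 1.156, 1.291]
ft_force: [-6.5, -0.2, 0.1]
opening: 0.321
```

```bash
python3 carr.py b2
```

```text
[-0.0177 -0.0002  0.0545]
pos [ 0.5373 -0.1778  0.0545] t 9.2 F [-6.5 -0.2  0.1] open 0.321
d [-0.1 16.3  0.2] rot [-0.01  0.03 -0.09]
[('mark-', np.float64(16.5), 0.93), ('mark+', np.float64(16.5), 0.92), ('end+', np.float64(16.5), 0.99), ('pointer', np.float64(21.0), 0.67)] F [-6.3 -6.2 -6.9]
```

View pics/b2.png

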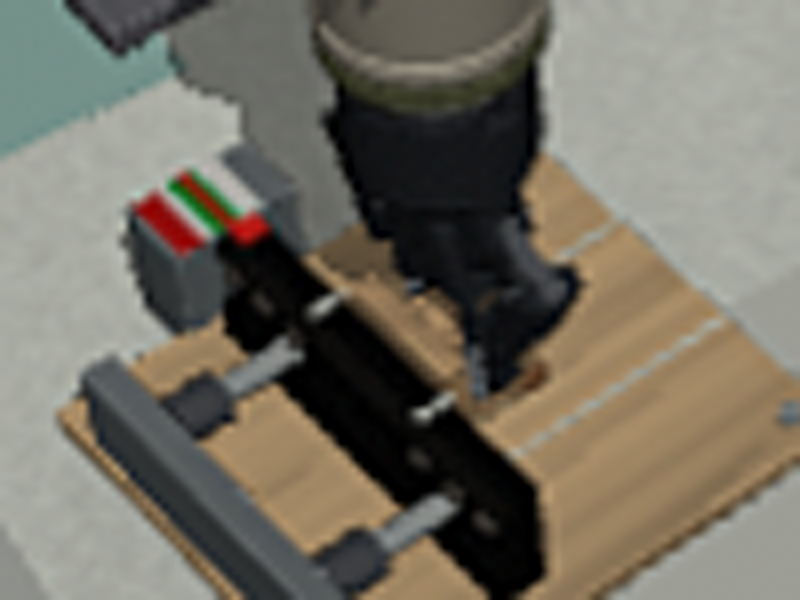

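The pointer is mid-green in the picture (scale around (205,205)), at 16.5 mm and 6.5 N. One last overlay to check centring and height before handing in.

Run:
```python
from carr import *
st=env.state(); p=cams.read_camera("scene"); x,y,w,h=195,130,50,50; k=12
im=cv2.resize(p["image"][y:y+h,x:x+w],None,fx=k,fy=k,interpolation=2)
f=.0165
for yy in(.03,-.03):
  for X in [(f,yy,.080),(f-.012,yy,.080),(f-.012,yy,.014)]:
    u=(proj(p,P(*X))-[x,y]+.5)*k; cv2.circle(im,tuple(int(v) for v in u),3,(0,255,0),-1)
for X in [(f,.034,.07),(f,-.034,.07)]:
    u=(proj(p,P(*X))-[x,y]+.5)*k; cv2.circle(im,tuple(int(v) for v in u),3,(255,0,255),-1)
cv2.imwrite("pics/b3.png",im); print(meas(p),np.round(st["qd"],3).max())
```

```text
[('mark-', np.float64(16.5), 0.93), ('mark+', np.float64(16.5), 0.92), ('end+', np.float64(16.5), 0.99), ('pointer', np.float64(21.0), 0.67)] 0.002
```

View pics/b3.png

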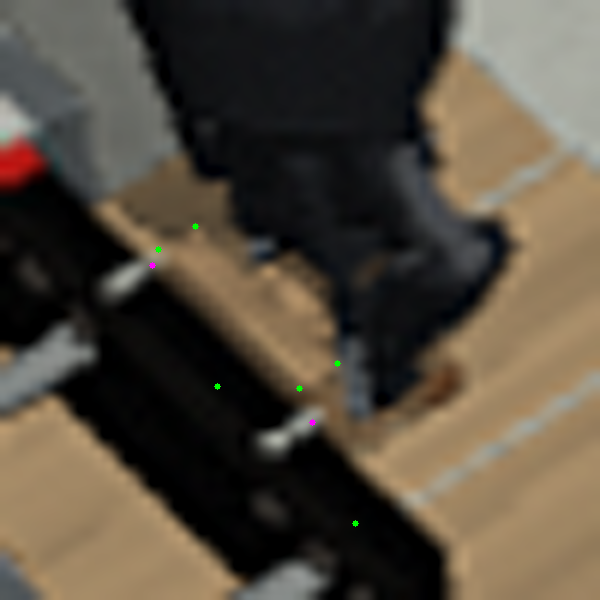

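```bash
python3 -c "
from station import env
print(env.sign_off())"
```

```text
the job is handed in; nothing more can be done
None
```

I picked the pale corbel out of the tray and set it on the jig bed between the white marks. I pressed it straight back against the moulding and handed the job in at about 9.3 s, still gripping and pressing. No verdict was reported.

- **Carriage:** 16.5 mm back by image on both marks and the moulding's end, and the same in two pictures. The pointer was in the middle of the green band and I saw nothing near the red.
- **Push:** 6.2–6.9 N at the wrist, which agrees with the spring (about 6.6 N at 16.5 mm). The arm was standing still.
- **Centring:** the jaw centre was 0.2 mm off the jig's centre line. An image check just before contact put the corbel about 1 mm off midway.
- **Height and squareness:** I estimate the underside about 2 mm over the bed, from the grasp height rather than a direct measurement. The tool was square to the fitted jig direction within 0.1°, but that fit itself is uncertain by about 0.01 rad.

**Disagreements:**
- Tracking the red pointer itself gave 21 mm, but with a poor match (0.67, against 0.92–0.99 for the other features), so I did not trust it. It would also be in the green.
- The corbel sat about 5 mm farther back in the jaws than I had fitted. I allowed for this before pressing.
- In the last picture the fingers hid part of the flange, so I could only roughly confirm the centring in the pressed position.
- The first move call was refused because its rows lacked some keys; nothing moved.

Every tray and table item that I could see in the pictures stayed where it was. I did not measure their positions again at the end.

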